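Hang the hand mirror and the comb on the free arm of the jewellery stand

ROBOT

A 6-joint arm with a two-finger parallel gripper is mounted at the origin on the work surface. World frame = base frame: x ahead of the robot, y to its left, z up, the work surface at z = 0. Lengths are in mm, angles in rad, forces in N, time in s.
With the tool pointing down it reaches from about 300 to 775 mm from the base axis. Payload 14.6 kg.
Tool frame: the origin (TCP) lies at the very end of the fingers, on their centre line; the grasp point (between the pads) lies 19 mm behind it; z points along the fingers, y is the line along which they close (so a half turn about z gives the same grasp; the last joint's range is limited). The gripper opens to 94 mm and grips with 3 to 60 N. Pads are 16 mm wide; open, the fingers measure 119 mm over their backs; the gripper's body (75 mm by 177 mm) begins 78 mm behind the grasp point.
Start: joints at [1.256, 0.3, 1.521, -0, 1.321, -0.067], TCP at [134.897, 533.19, 205.446] pointing down, gripper open.
Joint ranges: [-3.03, 3.03], [-0.79, 2.21], [0.23, 2.52], [-1.04, 4.18], [0, 3.07], [-2.55, 2.55]. Speed limits (rad/s): [2.22, 2.22, 2.57, 3.14, 3.14, 3.14].

INTERFACE

Orientations are given as [roll, pitch, yaw] about the fixed x, y, z axes, in that order (R = Rz(yaw) Ry(pitch) Rx(roll)).
In Python, from cell import manip gives the robot as it stands.
- The arm moves only by the tool servo_tool, never from a script. Its argument "rows" is a list of rows, each a list of 7 numbers: the turn, a rotation vector about the world's x, y, z in degrees, then the shift along the world's x, y, z in mm, then the closure, from 0 (fully open) to 1 (shut). In form: [[rx, ry, rz, dx, dy, dz, fingers], ...]. A call has 1 to 20 rows; each row shifts and turns the commanded pose from where the row before left it; what a row does not reach is not made up. A row lasts 1/8 s, in which the tool goes at most 62.5 mm and 10.7 degrees, less where a joint would pass 70% of its speed; a pose out of reach is approached as far as the arm can. A call with a gripper value outside its range is refused whole. The fingers move at their own pace and stop on an object; "grip_force" is the grip in N (left out, the last holds). Time passes only in rows, so rows that do not move let the fingers close. It gives the time, the measured TCP pose, the force, the opening and the grip force at its end, in the units of the state.
- manip.read_state(): the state, without advancing time (a new reading comes with each control period).
- manip.camera(name): name is "scene" or "top"; returns the picture (384x512x3 uint8, red, green, blue); there is no depth.
- manip.camera_info(name): a dict with "fx", "fy", "cx", "cy" (pixels), "position" and "rotation" of the camera in the world. Camera axes: x right, y down, z forward; pixel columns grow to the right and rows downward; lengths in mm; the calibration is good to about 2 mm. A picture is of the moment at which its call begins. camera_info takes no time and is no camera call.
- manip.sign_off(): hands the job in; it is judged then, once.
The state is a dict: "clock": time; "joints": joint angles; "qd": joint speeds; "effort": joint torques, N m; "eef_pos": TCP position; "eef_rot": TCP orientation; "wrist_force": force on the tool from outside, world axes, zero at the start; "moment": the same for the moment, N m; "finger_gap": finger opening in mm; "finger_force": force on a finger pad.
Only numpy, scipy, OpenCV 4.12 (cv2) and the standard library are available. Lean on these libraries where they do the work, as an engineer would, in place of code of your own. Each camera call takes 0.05 s, during which the arm holds its last target. There are 200 camera calls.

TASK

One arm of the chrome T-stand already carries the white bangle. Hang the red hand mirror and then the blue comb by their loops on the other, empty arm: the mirror in the inner place between post and brass bead, the comb in the outer place between bead and upturned tip, both hanging freely. Leave the bangle, the perfume flasks, the ring dish and the hair pin box where they are, and keep the flasks upright.

Things in the scene. Friction and masses are not known exactly. Their poses are not given: they have to be found in the camera images.
- stand: fixed square walnut tray 240 x 240 mm, floor 8 mm and rim 14 mm high, with a chrome T-stand in the middle. Origin: centre of the tray's underside, z up, front is -x. A 10 mm post rises at the origin to two level arms along +y and -y, axis at x = 0, z = 160 mm. A clear shelf above covers the arms: they are reached from the front with a tilted tool
- left_arm (a point): on the axis of the +y arm (level rod 8 mm thick along y), mid inner place, 32 mm from the post's axis. A brass bead (16 mm diameter, 8 mm long) sits 60 mm from the post's axis; the arm ends at 112 mm in a tip turned up to 14 mm above the axis (end surface at 116 mm). Inner place: post to bead; outer place: bead to tip. Axes as the stand
- right_arm (a point): on the axis of the -y arm (level rod 8 mm thick along y), mid inner place, 32 mm from the post's axis. A brass bead (16 mm diameter, 8 mm long) sits 60 mm from the post's axis; the arm ends at 112 mm in a tip turned up to 14 mm above the axis (end surface at 116 mm). Inner place: post to bead; outer place: bead to tip. Axes as the stand
- shelf_edge (a point): middle of the lower front edge of the stand's clear fixed shelf: 40 mm in front of the arms' axis, 105 mm above it; axes as the stand. The shelf reaches 125 mm back (+x), 125 mm to either side, is 8 mm thick; two 10 mm posts carry it 115 mm behind this edge at y = -112 and +112 mm; two flasks fixed on it at its back stand 65 mm above its underside
- rack: fixed wooden rack 90 x 168 x 26 mm. Origin: centre of its underside. Four slots, each 66 mm along x, 13 mm along y, 20 mm deep (floor 6 mm above the origin), at y = -63, -21, 21 and 63 mm; mirror, comb and the two flasks stand in them in any order, upright, their flat sides facing +y and -y of the rack
- mirror: loose red hand mirror, 70 g: flat plate 60 (x) x 10 (y) x 62 (z) mm, mirror glass on both faces, with a round loop on top. Origin: centre of the plate's underside, z up through the loop. Loop: flat ring in the x-z plane, 10 mm thick along y, 34 mm outer and 26 mm inner radius, centre 94 mm above the origin; whole height 128 mm
- mirror_loop (a point): centre of the mirror's loop, axes as the mirror (y is the axis of the hole)
- comb: loose blue comb, 45 g: spine and teeth together 60 (x) x 10 (y) x 62 (z) mm, teeth down, with the same round loop on top as the mirror. Origin: centre of the underside of the teeth, z up through the loop. Loop centre 94 mm above the origin, 10 mm thick along y, 34 mm outer and 26 mm inner radius; whole height 128 mm
- comb_loop (a point): centre of the comb's loop, axes as the comb (y is the axis of the hole)
- bangle: loose white ceramic bangle, 36 mm outer and 30 mm inner radius, 12 mm wide, hanging in the inner place of one arm (which one varies). Origin: its centre; y is its axis
- flask_amber: loose flat amber perfume flask, 54 (x) x 10 (y) x 46 (z) mm with a 10 mm round cap, 66 mm high in all, standing in a rack slot. Origin: centre of its underside
- flask_green: loose flat green perfume flask, same size, standing in a rack slot. Origin: centre of its underside
- dish: loose blue ceramic ring dish, 48 mm diameter, 16 mm high, standing on the tray below the empty arm. Origin: centre of its underside
- pinbox: loose clear hair pin box with white lid, 36 (x) x 72 (y) x 28 (z) mm, standing on the back of the tray. Origin: centre of its underside
Things that resemble listed ones, but are neither listed nor needed, are in the scene too. What is meant by the comb is not green or turquoise, and is the larger of those in its own colour.

How it is judged (in metres and radians):
On the way, in this order (a step that is already met when the one before it is completed fails the run):
1. the mirror hangs by its loop in the inner place of the empty arm, let go (((y of bangle in the frame of stand below 0 m and y of mirror_loop in the frame of stand between 0.004 and 0.056 m and x of mirror_loop in the frame of stand between -0.015 and 0.015 m and z of mirror_loop in the frame of stand between 0.13 and 0.145 m and angle between mirror's own z axis and vertical below 0.3 rad and contact force between the fingers and mirror below 0.1 N) or (y of bangle in the frame of stand above 0 m and y of mirror_loop in the frame of stand between -0.056 and -0.004 m and x of mirror_loop in the frame of stand between -0.015 and 0.015 m and z of mirror_loop in the frame of stand between 0.13 and 0.145 m and angle between mirror's own z axis and vertical below 0.3 rad and contact force between the fingers and mirror below 0.1 N))), for 0.2 s.
2. the comb hangs by its loop in the outer place of the same arm, let go (((y of bangle in the frame of stand below 0 m and y of comb_loop in the frame of stand between 0.064 and 0.112 m and x of comb_loop in the frame of stand between -0.015 and 0.015 m and z of comb_loop in the frame of stand between 0.13 and 0.145 m and angle between comb's own z axis and vertical below 0.3 rad and contact force between the fingers and comb below 0.1 N) or (y of bangle in the frame of stand above 0 m and y of comb_loop in the frame of stand between -0.112 and -0.064 m and x of comb_loop in the frame of stand between -0.015 and 0.015 m and z of comb_loop in the frame of stand between 0.13 and 0.145 m and angle between comb's own z axis and vertical below 0.3 rad and contact force between the fingers and comb below 0.1 N))), for 0.2 s.
At the end, for the whole second after the job is handed in: On the arm without the bangle: mirror loop centre 4 to 56 mm, comb loop centre 64 to 112 mm from the post axis, each 15 to 30 mm below the arm axis and within 15 mm of it front to back, within 0.3 rad of upright; at most swaying gently (mirror, comb and bangle below 0.15 m/s) (((y of bangle in the frame of stand below 0 m and y of mirror_loop in the frame of stand between 0.004 and 0.056 m and x of mirror_loop in the frame of stand between -0.015 and 0.015 m and z of mirror_loop in the frame of stand between 0.13 and 0.145 m and angle between each of mirror, comb's own z axis and vertical below 0.3 rad and y of comb_loop in the frame of stand between 0.064 and 0.112 m and x of comb_loop in the frame of stand between -0.015 and 0.015 m and z of comb_loop in the frame of stand between 0.13 and 0.145 m) or (y of bangle in the frame of stand above 0 m and y of mirror_loop in the frame of stand between -0.056 and -0.004 m and x of mirror_loop in the frame of stand between -0.015 and 0.015 m and z of mirror_loop in the frame of stand between 0.13 and 0.145 m and angle between each of mirror, comb's own z axis and vertical below 0.3 rad and y of comb_loop in the frame of stand between -0.112 and -0.064 m and x of comb_loop in the frame of stand between -0.015 and 0.015 m and z of comb_loop in the frame of stand between 0.13 and 0.145 m)) and linear speed of each of mirror, comb, bangle below 0.15 m/s); the robot touches nothing.
It fails at once if the white bangle is moved by more than 20 mm (distance of bangle from where it was at the start of the episode above 0.02 m).
It fails at once if a flask, the ring dish or the hair pin box is moved by more than 20 mm (distance of any of flask_amber, flask_green, dish, pinbox from where it was at the start of the episode above 0.02 m).
It fails at once if a flask is tipped by more than 0.4 rad (angle between any of flask_amber, flask_green's own z axis and vertical above 0.4 rad).
It also fails if it takes over 72 s, if anything falls off the work surface, if the arm or the gripper's body presses on something with over 40 N, if the wrist force passes 120 N, or if a joint passes its speed limit or range.

## Working session

There is one attempt and no reset: what is moved stays moved. The work goes in short steps, Python scripts to look and compute and a tool call to move; the robot and the scene stay as the last step left them, time stands still between calls to the robot, and variables do not carry over. Pictures are saved under pics/ and viewed, at most 13 in all, crops included, and the job is handed in when it is done.

Besides the shell and the picture viewer there is one more tool, called after "Request:" by a JSON object that holds its "fn" and its "kwargs", one argument or row to a line. servo_tool: Moves the arm, as the interface text tells. Its arguments: {"type":"object","properties":{"rows":{"type":"array","items":{"type":"array","items":{"type":"number"}}},"grip_force":{"type":"number"}},"required":["rows"]}

```bash
mkdir -p pics; ls; python3 - <<'E'
from cell import manip
import cv2,numpy as np
for n in("scene","top"):
    im=manip.camera(n); cv2.imwrite(f"pics/{n}0.png",im[:,:,::-1]); i=manip.camera_info(n); print(n,i)
print(manip.read_state())
a=cv2.imread("pics/scene0.png");b=cv2.imread("pics/top0.png")
E
```

```text
pics
scene {'fx': 419.19859522349395, 'fy': 419.19859522349395, 'cx': 253.3214312133737, 'cy': 190.24046386225797, 'position': array([1232.0472831 ,   67.34458563,  767.65675543]), 'rotation': array([-2.27332024, -0.01544568,  1.79009931])}
top {'fx': 434.6573965340576, 'fy': 434.6573965340576, 'cx': 252.83750335237352, 'cy': 195.2521730439418, 'position': array([ 522.67086306,  -56.08403962, 1149.64508243]), 'rotation': array([-3.11664043, -0.01913148, -1.55625664])}
{'clock': 0.1, 'joints': array([ 1.25642055e+00,  3.00419215e-01,  1.52150755e+00,  1.46592966e-06,
        1.32068477e+00, -6.65957031e-02]), 'qd': array([-0.00098844, -0.00132759, -0.0013544 , -0.00230161, -0.00126441,
       -0.00096329]), 'effort': array([ 1.73930071e-04, -5.32649374e+01, -3.53282189e+01,  7.09206867e-02,
        2.34274036e-02, -7.29376461e-05]), 'eef_pos': array([134.81858865, 532.98593221, 204.94589115]), 'eef_rot': array([-3.14057612e+00, -6.92200401e-05,  2.89381218e+00]), 'wrist_force': array([0.50443958, 0.44270978, 0.00504762]), 'moment': array([-0.00344749, -0.01623399, -0.03451237]), 'finger_force': 0.0, 'finger_gap': 94.06815002786776}
```

View pics/scene0.png

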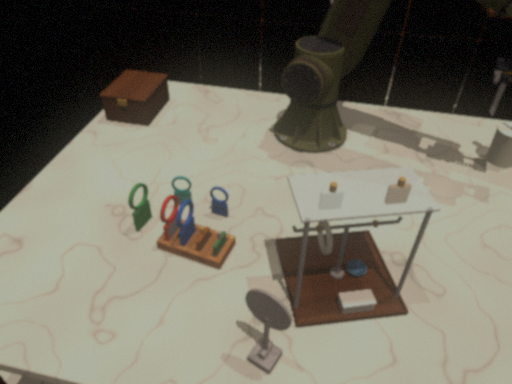

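View pics/top0.png

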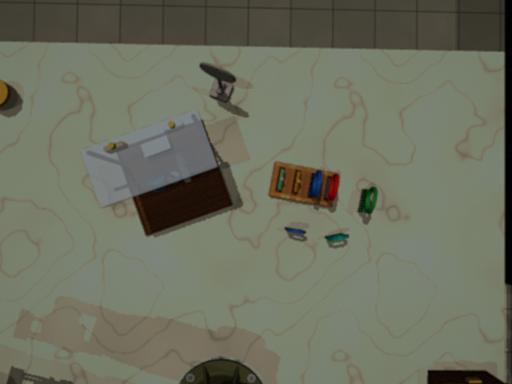

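The scene view shows the rack at about (197,242), with the red mirror at (170,212) and the blue comb at (186,220). The stand is at about (345,260), with the bangle at (325,237). In the top view the rack is at (305,185) with red at (334,186) and blue at (316,184), and the tray is at about (185,185).

```bash
cat > h.py <<'E'
from cell import manip
import cv2,numpy as np
from scipy.spatial.transform import Rotation as Ro
class Cam:
    def __init__(s,n):
        i=manip.camera_info(n); s.p=i['position']; s.R=Ro.from_euler('xyz',i['rotation']).as_matrix()
        s.K=np.array([[i['fx'],0,i['cx']],[0,i['fy'],i['cy']],[0,0,1]])
    def proj(s,P):
        q=(np.atleast_2d(P)-s.p)@s.R; u=q@s.K.T; return u[:,:2]/u[:,2:]
    def ray(s,uv): 
        d=np.linalg.solve(s.K,[uv[0],uv[1],1.]); d=s.R@d; return d/np.linalg.norm(d)
    def plane(s,uv,z):
        d=s.ray(uv); return s.p+d*(z-s.p[2])/d[2]
def tri(a,ua,b,ub):
    d,e=a.ray(ua),b.ray(ub); A=np.c_[d,-e]; t=np.linalg.lstsq(A,b.p-a.p,rcond=None)[0]
    P,Q=a.p+t[0]*d,b.p+t[1]*e; return (P+Q)/2,np.linalg.norm(P-Q)
S,T=Cam('scene'),Cam('top')
E
python3 - <<'E'
from h import *
a=cv2.imread("pics/scene0.png");b=cv2.imread("pics/top0.png")
c=cv2.resize(b[100:250,75:355],None,fx=2.8,fy=2.8,interpolation=cv2.INTER_CUBIC)
cv2.imwrite("pics/topc.png",cv2.convertScaleAbs(c,alpha=1.6))
c=cv2.resize(a[160:330,120:450],None,fx=2.4,fy=2.4,interpolation=cv2.INTER_CUBIC)
cv2.imwrite("pics/scenec.png",cv2.convertScaleAbs(c,alpha=1.5))
for im,n,C in((a,'s',S),(b,'t',T)):
    h=cv2.cvtColor(im,cv2.COLOR_BGR2HSV)
    for nm,lo,hi in(('blue',(105,110,50),(125,255,255)),('red',(172,120,50),(180,255,255)),('red0',(0,180,50),(5,255,255)),('wood',(6,120,60),(20,255,255)),('dkwood',(0,60,15),(12,255,75))):
        m=cv2.inRange(h,lo,hi); k,l,st,ce=cv2.connectedComponentsWithStats(m)
        for j in range(1,k):
            if st[j,4]>25: print(n,nm,ce[j].round(1),st[j])
            if st[j,4]>400:
                cs=cv2.findContours((l==j).astype('u1').view('u1') if 0 else (l==j).astype(np.uint8),0,2)[0]
                print('  rect',cv2.boxPoints(cv2.minAreaRect(max(cs,key=len))).round(1).tolist())
E
```

```text
s blue [181.8 206.8] [178 200  10  19  46]
s wood [133.2  86.1] [ 100   70   67   37 1423]
  rect [[98.9000015258789, 93.80000305175781], [145.1999969482422, 51.400001525878906], [169.39999389648438, 77.69999694824219], [123.0999984741211, 120.19999694824219]]
s wood [198.8 244.6] [ 158  226   76   39 1207]
  rect [[156.39999389648438, 246.3000030517578], [165.89999389648438, 215.1999969482422], [234.1999969482422, 236.0], [224.8000030517578, 267.1000061035156]]
s wood [379.1 263.8] [373 252  14  26  78]
s wood [331.1 293.9] [ 294  269   94   55 2188]
  rect [[291.0, 276.20001220703125], [385.1000061035156, 267.6000061035156], [389.5, 315.5], [295.3999938964844, 324.1000061035156]]
s wood [291.5 282.7] [287 276   9  19  80]
s wood [384.5 307.5] [375 300  22  15 130]
s dkwood [357.3   7.6] [347   0  20  19 111]
s dkwood [491.   12.6] [485   7  12  11  52]
s dkwood [344.1  14.8] [341  10   8  12  37]
s dkwood [403.6  27.4] [400  17   7  19  36]
s dkwood [349.4  28. ] [344  21  12  14  34]
s dkwood [341.4  26.7] [337  23  11   9  30]
s dkwood [115.2  88.5] [ 99  67  46  45 212]
s dkwood
[... 401 characters left out ...]
[312 171  10  25 180]
t blue [294.9 230.3] [286 228  19   5  54]
t red0 [333. 187.] [326 174  13  26 206]
t wood [ 3.1 91.4] [  0  80   8  23 104]
t wood [298.2 183.3] [ 269  162   70   45 1369]
  rect [[268.5, 195.1999969482422], [274.8999938964844, 161.1999969482422], [338.79998779296875, 173.1999969482422], [332.5, 207.1999969482422]]
t wood [474.8 381. ] [469 380  13   3  38]
t dkwood [181.5 201.3] [ 134  167   98   68 2988]
  rect [[132.6999969482422, 196.5], [218.5, 166.6999969482422], [231.6999969482422, 204.89999389648438], [146.0, 234.6999969482422]]
t dkwood [328.7 188.9] [323 174  13  27  90]
t dkwood [448.3 377.3] [429 371  42  13 346]
t dkwood [485.6 378.3] [472 373  31  11 116]
```

View pics/topc.png

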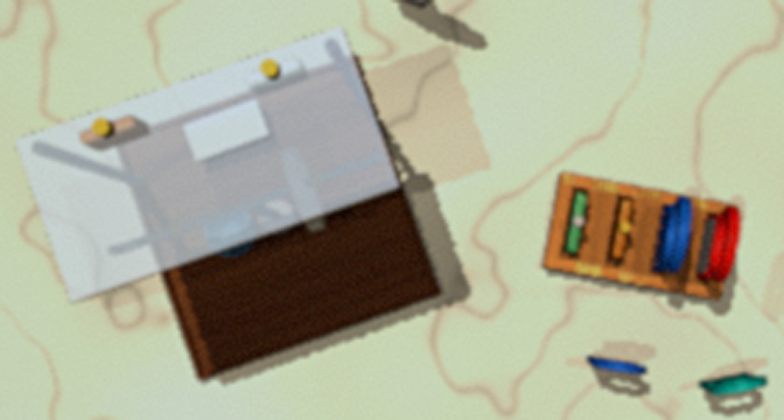

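View pics/scenec.png

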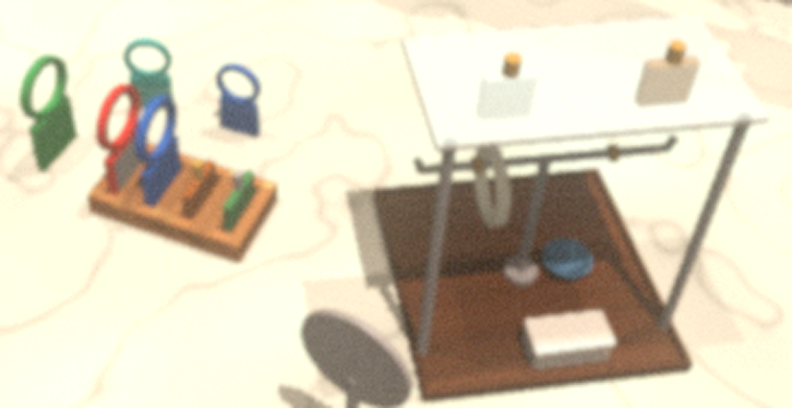

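The top crop shows the bangle on the right (-y) arm, so the left (+y) arm is empty. The rack slots run, from left to right: green flask, amber flask, comb, mirror. In the scene crop the beads are at crop (478,165) and (613,152), and the tips are at (420,165) and (672,142).

```bash
python3 - <<'E'
from h import *
np.set_printoptions(precision=1,suppress=True)
tc=lambda x,y:(x/2.8+75-.3,y/2.8+100-.3); sc=lambda x,y:(x/2.4+120-.3,y/2.4+160-.3)
fl,fr=T.plane(tc(202,381),10),T.plane(tc(441,292),14)
bl,br=S.plane(sc(689,367),10),S.plane(sc(422,395),10)
print('tray',fl,fr,bl,br,[np.linalg.norm(a-b) for a,b in((fl,fr),(fr,br),(br,bl),(bl,fl))])
C=(fl+fr+bl+br)/4; 
for n,v in(('f',fr-fl),('b',br-bl),('x1',bl-fl),('x2',br-fr)): print(n,np.degrees(np.arctan2(v[1],v[0])))
print('C',C)
b1,b2=S.plane(sc(613,152),160),S.plane(sc(478,165),160); print('beads',b1,b2,(b1+b2)/2,np.linalg.norm(b1-b2),np.degrees(np.arctan2(*(b1-b2)[[1,0]])))
t1,t2=S.plane(sc(669,148),160),S.plane(sc(424,168),160); print('tips',t1,t2,(t1+t2)/2,np.linalg.norm(t1-t2),np.degrees(np.arctan2(*(t1-t2)[[1,0]])))
r=[T.plane(p,26) for p in([268.5,195.2],[274.9,161.2],[338.8,173.2],[332.5,207.2])]
rc=sum(r)/4; v=r[1]-r[2]+r[0]-r[3]; yaw=np.arctan2(v[1],v[0])-np.pi/2; print('rack',rc,np.degrees(yaw),[np.linalg.norm(r[i]-r[i-1]) for i in range(4)])
ry=np.array([-np.sin(yaw),np.cos(yaw),0])
for y in(-63,-21,21,63): print(y,rc+ry*y)
# loop tops from both views
print('mirror top',*tri(S,sc(120,89),T,tc(734,240)),'comb top',*tri(S,sc(160,100),T,tc(682,230)))
for nm,y in(('m',-63),('c',-21)):
    for z in(100,134): print(nm,z,S.proj(rc*[1,1,0]+ry*y+[0,0,z]),T.proj(rc*[1,1,0]+ry*y+[0,0,z]))
E
```

```text
tray [441.7 197.1  10. ] [527.7 -23.9  14. ] [667.3 282.7  10. ] [747.6  59.3  10. ] [np.float64(237.16550391104576), np.float64(235.09344692963376), np.float64(237.35650256976433), np.float64(241.3106190062498)]
f -68.73334925879081
b -70.24288057791176
x1 20.774095588205668
x2 20.726294506243562
C [596.1 128.8  11. ]
beads [572.5 187.9 160. ] [615.3  76.  160. ] [593.9 132.  160. ] 119.8284817549928 110.93650163404492
tips [556.1 235.4 160. ] [629.5  31.9 160. ] [592.8 133.7 160. ] 216.31640330303784 109.83336782620158
rack [ 581.7 -208.7   26. ] -9.731615801116668 [np.float64(168.99326476845832), np.float64(89.79737560910857), np.float64(169.11672863541028), np.float64(89.94156242963615)]
-63 [ 571.1 -270.8   26. ]
-21 [ 578.2 -229.4   26. ]
21 [ 585.3 -188.    26. ]
63 [ 592.4 -146.6   26. ]
mirror top [ 573.1 -267.4  139.8] 6.935673973828262 comb top [ 580.9 -224.1  141.5] 5.766635840268247
m 100 [[169.1 208.6]] [[333.3 187.4]]
m 134 [[167.4 197.7]] [[336.3 186.8]]
c 100 [[184.9 213.5]] [[316.4 184.2]]
c 134 [[183.5 202.5]] [[318.8 183.5]]
```

```bash
python3 - <<'E'
from h import *
np.set_printoptions(precision=1,suppress=True)
a=cv2.imread("pics/scene0.png");b=cv2.imread("pics/top0.png")
for im,n,C in((a,'s',S),(b,'t',T)):
    h=cv2.cvtColor(im,cv2.COLOR_BGR2HSV)
    m=cv2.inRange(h,(45,90,25),(100,255,255)); k,l,st,ce=cv2.connectedComponentsWithStats(m)
    for j in range(1,k):
        if st[j,4]>25:
            ys,xs=np.where(l==j); print(n,ce[j],st[j],'toppx',xs[ys==ys.min()].mean(),ys.min(),'bot',xs[ys==ys.max()].mean(),ys.max())
# base of green & teal from scene bottom pixels (z=0)
sc=lambda x,y:(x/2.4+119.7,y/2.4+159.7)
for nm,q in(('green lo-left',(42,168)),('green lo-right',(75,133)),('blue lo-l',(222,128)),('blue lo-r',(258,135))): print(nm,S.plane(sc(*q),0))
for nm,q in(('green',(45,58)),('teal',(148,42)),('blue',(237,66))):
    for z in(70,100,128): print(nm,z,T.proj(S.plane(sc(*q),z)))
E
```

```text
s [132.9 191.8] [130 184  10  19  37] toppx 138.0 184 bot 130.0 202
s [142.  202.3] [136 195  11  14  46] toppx 145.0 195 bot 137.0 208
t [281.5 172.6] [279 169   5   8  31] toppx 282.0 169 bot 281.3333333333333 176
t [279.2 185. ] [277 180   6  10  39] toppx 278.0 180 bot 278.5 189
t [367.9 200.2] [359 187  19  27 321] toppx 373.0 187 bot 369.0 213
t [336.8 237. ] [326 234  22   7 103] toppx 340.5 234 bot 333.0 240
green lo-left [ 564.8 -370.9    0. ]
green lo-right [ 506.8 -358.5   -0. ]
blue lo-l [ 461.6 -204.2    0. ]
blue lo-r [ 463.1 -162.5    0. ]
green 70 [[381.3 229. ]]
green 100 [[377.1 216. ]]
green 128 [[372.9 203.2]]
teal 70 [[341.7 249.6]]
teal 100 [[338.1 236.3]]
teal 128 [[334.6 223.1]]
blue 70 [[298.7 242.3]]
blue 100 [[295.8 229.1]]
blue 128 [[293. 216.]]
```

Request:
{"fn": "servo_tool", "kwargs": {
  "rows": [
    [0,0,0,27,-48,3,0.3],
    [0,0,0,27,-48,3,0.68],
    [0,0,0,27,-48,3,0.68],
    [0,0,0,27,-48,3,0.68],
    [0,0,0,27,-48,3,0.68],
    [0,0,0,27,-48,3,0.68],
    [0,0,0,27,-48,3,0.68],
    [0,0,0,27,-48,3,0.68],
    [0,0,0,18,-50,0,0.68],
    [0,0,0,18,-50,0,0.68],
    [0,0,0,18,-50,0,0.68],
    [0,0,0,18,-50,0,0.68],
    [0,0,0,18,-50,0,0.68],
    [0,0,0,18,-50,0,0.68],
    [0,0,0,18,-50,0,0.68],
    [0,0,0,18,-50,0,0.68],
    [0,0,0,0,0,0,0.68],
    [0,0,0,0,0,0,0.68]
  ],
  "grip_force": 20
}}

```text
clock: 2.35
eef_pos: [494.6, -250.3, 229.0]
eef_rot: [3.141, -0.001, 2.894]
wrist_force: [0.3, 0.4, 0.4]
finger_gap: 30.2
finger_force: 0.0
```

```bash
cat >> h.py <<'E'
def goal(P,yaw,t=55):
    yaw,t=np.radians(yaw),np.radians(t); z=np.array([np.cos(t)*np.cos(yaw),np.cos(t)*np.sin(yaw),-np.sin(t)]); y=np.array([-np.sin(yaw),np.cos(yaw),0])
    R=Ro.from_matrix(np.c_[np.cross(y,z),y,z]); s=manip.read_state(); c=Ro.from_euler('xyz',s['eef_rot'])
    np.set_printoptions(precision=2,suppress=True)
    print('rot deg',np.degrees((R*c.inv()).as_rotvec()),'shift',np.array(P)-s['eef_pos'],'| pos',s['eef_pos'],'gap',s['finger_gap'],'t',s['clock'],'F',s['wrist_force'],'q',s['joints'])
E
python3 -c "
from h import *
goal((558.3,-268.6,44),-9.7); goal((501.7,-258.9,126),-9.7)"
```

```text
rot deg [ -7.28 -34.29   4.35] shift [  63.67  -18.33 -185.05] | pos [ 494.63 -250.27  229.05] gap 30.206803891473232 t 2.35 F [0.31 0.44 0.43] q [-0.53  0.29  1.47  0.    1.37 -1.86]
rot deg [ -7.28 -34.29   4.35] shift [   7.07   -8.63 -103.05] | pos [ 494.63 -250.27  229.05] gap 30.206803891473232 t 2.35 F [0.31 0.44 0.43] q [-0.53  0.29  1.47  0.    1.37 -1.86]
```

Request:
{"fn": "servo_tool", "kwargs": {
  "rows": [
    [-1.82,-8.57,1.09,2,-2,-10,0.68],
    [-1.82,-8.57,1.09,2,-2,-10,0.68],
    [-1.82,-8.57,1.09,2,-2,-15,0.68],
    [-1.82,-8.57,1.09,1,-2,-15,0.68],
    [0,0,0,0,0,-25,0.68],
    [0,0,0,0,0,-28,0.68],
    [0,0,0,0,0,0,0.68],
    [0,0,0,0,0,0,0.68]
  ]
}}

```text
clock: 3.35
eef_pos: [503.1, -257.7, 128.7]
eef_rot: [-3.138, 0.611, 2.975]
wrist_force: [-0.7, 0.5, 0.4]
finger_gap: 30.0
finger_force: 0.0
```

```bash
python3 -c "
from h import *
goal((558.3,-268.6,44),-9.7)
a=manip.camera('scene');b=manip.camera('top')
f=lambda im:cv2.convertScaleAbs(cv2.resize(im[:,:,::-1],None,fx=3.2,fy=3.2,interpolation=2),alpha=1.5)
cv2.imwrite('pics/p1.png',np.hstack([f(a[130:280,110:235]),f(b[120:270,260:385])]))"
```

```text
rot deg [ 0.14 -0.02 -0.04] shift [ 55.21 -10.86 -84.7 ] | pos [ 503.09 -257.74  128.7 ] gap 29.966879937689075 t 3.35 F [-0.71  0.52  0.36] q [-0.67  0.17  2.    0.62  0.49 -2.55]
```

View pics/p1.png

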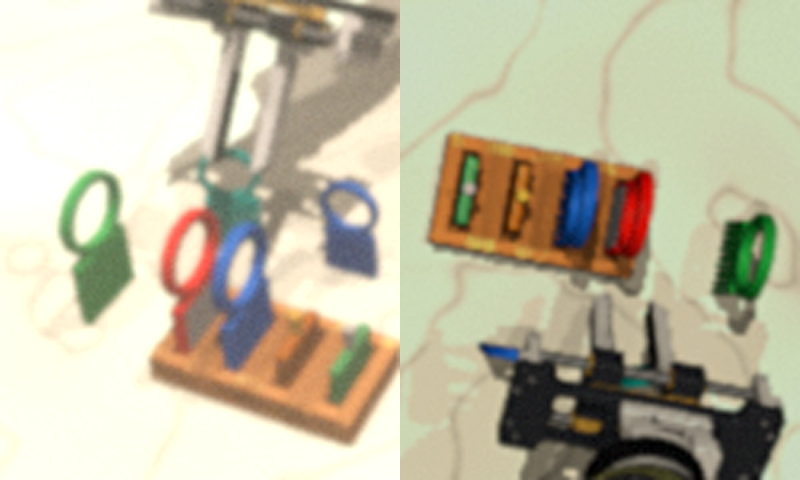

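In p1 the open fingers stand in front of the red mirror, at crop (600–655,320) in the top part. The mirror and comb are untouched. Joint 6 sits at its range limit, so I'll make the half turn about the tool axis.

Request:
{"fn": "servo_tool", "kwargs": {
  "rows": [
    [5.66,-0.97,-8.19,-1,0,2,0.68],
    [5.66,-0.97,-8.19,0,0,0,0.68],
    [5.66,-0.97,-8.19,0,0,0,0.68],
    [5.66,-0.97,-8.19,0,0,0,0.68],
    [5.66,-0.97,-8.19,0,0,0,0.68],
    [5.66,-0.97,-8.19,0,0,0,0.68],
    [5.66,-0.97,-8.19,0,0,0,0.68],
    [5.66,-0.97,-8.19,0,0,0,0.68],
    [5.66,-0.97,-8.19,0,0,0,0.68],
    [5.66,-0.97,-8.19,0,0,0,0.68],
    [5.66,-0.97,-8.19,0,0,0,0.68],
    [5.66,-0.97,-8.19,0,0,0,0.68],
    [5.66,-0.97,-8.19,0,0,0,0.68],
    [5.66,-0.97,-8.19,0,0,0,0.68],
    [5.66,-0.97,-8.19,0,0,0,0.68],
    [5.66,-0.97,-8.19,0,0,0,0.68],
    [5.66,-0.97,-8.19,0,0,0,0.68],
    [5.66,-0.97,-8.19,0,0,0,0.68],
    [0,0,0,0,0,0,0.68],
    [0,0,0,0,0,0,0.68]
  ]
}}

```text
clock: 5.95
eef_pos: [501.7, -258.2, 129.8]
eef_rot: [3.141, -0.614, -0.166]
wrist_force: [-0.1, 0.3, 0.1]
finger_gap: 30.3
finger_force: 0.0
```

```bash
sed -i 's/np.c_\[np.cross(y,z),y,z\]/np.c_[-np.cross(y,z),-y,z]/' h.py; python3 -c "
from h import *
goal((558.3,-268.6,44),-9.7)"
```

```text
rot deg [ 0.08  0.18 -0.18] shift [ 56.56 -10.4  -85.82] | pos [ 501.74 -258.2   129.82] gap 30.258383098799396 t 5.95 F [-0.08  0.33  0.1 ] q [-0.68  0.17  2.01  0.63  0.5   0.57]
```

Request:
{"fn": "servo_tool", "kwargs": {
  "rows": [
    [0,0,0,11.3,-2.1,-17.2,0.68],
    [0,0,0,11.3,-2.1,-17.2,0.68],
    [0,0,0,11.3,-2.1,-17.2,0.68],
    [0,0,0,11.3,-2.1,-17.2,0.68],
    [0,0,0,11.3,-2.0,-17.0,0.68],
    [0,0,0,0,0,0,0.68],
    [0,0,0,0,0,0,0.68]
  ]
}}

```text
clock: 6.82
eef_pos: [558.0, -268.6, 44.1]
eef_rot: [-3.14, -0.614, -0.169]
wrist_force: [0.3, 0.4, -0.1]
finger_gap: 29.8
finger_force: 0.0
```

```bash
python3 -c "
from h import *
goal((558.3,-268.6,44),-9.7)
a=manip.camera('scene');b=manip.camera('top')
f=lambda im:cv2.convertScaleAbs(cv2.resize(im[:,:,::-1],None,fx=3.2,fy=3.2,interpolation=2),alpha=1.5)
cv2.imwrite('pics/p2.png',np.hstack([f(a[130:280,110:235]),f(b[120:270,260:385])]))"
```

```text
rot deg [-0.03  0.18 -0.04] shift [ 0.27 -0.03 -0.15] | pos [ 558.03 -268.57   44.15] gap 29.840467442192967 t 6.825 F [ 0.28  0.4  -0.14] q [-0.62  0.43  1.91  0.84  0.34  0.39]
```

View pics/p2.png

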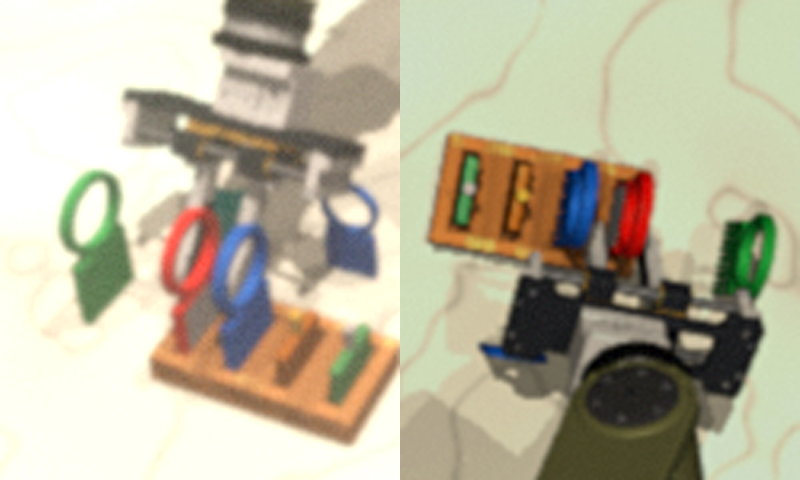

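p2 shows the fingers straddling the red mirror's plate, at crop (600,255) and (655,255), clear of the comb and the green decoy. I'll close and lift.

Request:
{"fn": "servo_tool", "kwargs": {
  "rows": [
    [0,0,0,0,0,0,0.8],
    [0,0,0,0,0,0,0.92],
    [0,0,0,0,0,0,0.95],
    [0,0,0,0,0,0,0.95],
    [0,0,0,0,0,0,0.95],
    [0,0,0,0,0,10,0.95],
    [0,0,0,0,0,20,0.95],
    [0,0,0,0,0,30,0.95],
    [0,0,0,0,0,40,0.95],
    [0,0,0,0,0,40,0.95],
    [0,0,0,0,0,30,0.95],
    [0,0,0,0,0,0,0.95]
  ],
  "grip_force": 25
}}

```text
clock: 8.43
eef_pos: [558.6, -268.9, 215.6]
eef_rot: [-3.141, -0.617, -0.17]
wrist_force: [-0.5, 0.1, -1.3]
finger_gap: 9.8
finger_force: 25.0
```

```bash
python3 -c "
from h import *
yaw=20.6; a=np.radians(yaw);X=np.array([np.cos(a),np.sin(a),0]);Y=np.array([-np.sin(a),np.cos(a),0]);C=np.array([594.5,131,0])
for x,y in((-130,-110),(-130,155),(0,155),(0,34),(0,88)): P=C+X*(x-13)+Y*y+[0,0,165-94+38]; print(x,y,P); goal(P,yaw)
a=manip.camera('scene');b=manip.camera('top')
f=lambda im:cv2.convertScaleAbs(cv2.resize(im[:,:,::-1],None,fx=3.2,fy=3.2,interpolation=2),alpha=1.5)
cv2.imwrite('pics/p3.png',np.hstack([f(a[100:280,110:235]),f(b[100:280,260:385])]))"
```

```text
-130 -110 [499.34606771 -22.27990465 109.        ]
rot deg [-0.05  0.33 30.32] shift [ -59.28  246.59 -106.56] | pos [ 558.63 -268.87  215.56] gap 9.795385417470621 t 8.425 F [-0.48  0.06 -1.34] q [-0.62  0.16  1.78  0.42  0.67  0.86]
-130 155 [406.11 225.78 109.  ]
rot deg [-0.05  0.33 30.32] shift [-152.52  494.64 -106.56] | pos [ 558.63 -268.87  215.56] gap 9.795385417470621 t 8.425 F [-0.48  0.06 -1.34] q [-0.62  0.16  1.78  0.42  0.67  0.86]
0 155 [527.8  271.52 109.  ]
rot deg [-0.05  0.33 30.32] shift [ -30.83  540.38 -106.56] | pos [ 558.63 -268.87  215.56] gap 9.795385417470621 t 8.425 F [-0.48  0.06 -1.34] q [-0.62  0.16  1.78  0.42  0.67  0.86]
0 34 [570.37 158.25 109.  ]
rot deg [-0.05  0.33 30.32] shift [  11.74  427.12 -106.56] | pos [ 558.63 -268.87  215.56] gap 9.795385417470621 t 8.425 F [-0.48  0.06 -1.34] q [-0.62  0.16  1.78  0.42  0.67  0.86]
0 88 [551.37 208.8  109.  ]
rot deg [-0.05  0.33 30.32] shift [  -7.26  477.67 -106.56] | pos [ 558.63 -268.87  215.56] gap 9.795385417470621 t 8.425 F [-0.48  0.06 -1.34] q [-0.62  0.16  1.78  0.42  0.67  0.86]
```

View pics/p3.png

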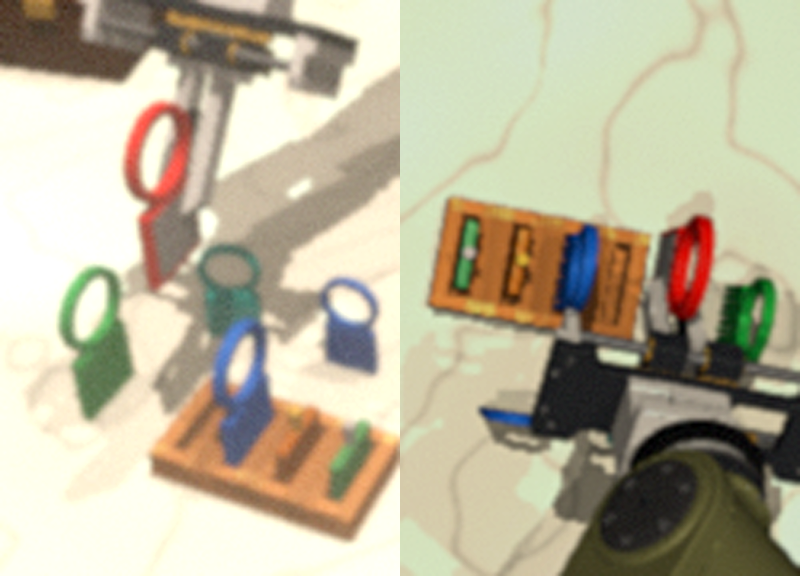

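p3 shows the mirror held upright at crop (160,190), and the comb and flasks unmoved.

Request:
{"fn": "servo_tool", "kwargs": {
  "rows": [
    [0,0,6.06,-12,49,0,0.95],
    [0,0,6.06,-12,49,0,0.95],
    [0,0,6.06,-12,49,0,0.95],
    [0,0,6.06,-12,49,0,0.95],
    [0,0.3,6.06,-12,49,0,0.95],
    [0,0,0,-18.6,49.6,0,0.95],
    [0,0,0,-18.6,49.6,0,0.95],
    [0,0,0,-18.6,49.6,0,0.95],
    [0,0,0,-18.6,49.6,0,0.95],
    [0,0,0,-18.6,49.6,0,0.95],
    [0,0,0,0,0,-35,0.95],
    [0,0,0,0,0,-36,0.95],
    [0,0,0,0,0,-36,0.95],
    [0,0,0,0,0,0,0.95],
    [0,0,0,0,0,0,0.95]
  ]
}}

```text
clock: 10.4
eef_pos: [406.5, 221.7, 107.0]
eef_rot: [-3.137, -0.608, 0.357]
wrist_force: [0.0, -0.1, 0.2]
finger_gap: 10.1
finger_force: 25.0
```

```bash
python3 -c "
from h import *
goal([406,226,109],20.6);goal([527.8,271.5,109],20.6)"
```

```text
rot deg [-0.12 -0.24  0.03] shift [-0.45  4.28  2.02] | pos [406.45 221.72 106.98] gap 10.122684856414926 t 10.4 F [ 0.02 -0.06  0.2 ] q [ 0.45 -0.03  2.29 -0.18  0.28  1.82]
rot deg [-0.12 -0.24  0.03] shift [121.35  49.78   2.02] | pos [406.45 221.72 106.98] gap 10.122684856414926 t 10.4 F [ 0.02 -0.06  0.2 ] q [ 0.45 -0.03  2.29 -0.18  0.28  1.82]
```

Request:
{"fn": "servo_tool", "kwargs": {
  "rows": [
    [0,0,0,25,10.5,1,0.95],
    [0,-0.2,0,35,14.3,1,0.95],
    [0,0,0,35,14.3,0,0.95],
    [0,0,0,26,10.5,0,0.95],
    [0,0,0,0,0,0,0.95],
    [0,0,0,0,0,0,0.95]
  ]
}}

```text
clock: 11.15
eef_pos: [526.9, 271.1, 109.1]
eef_rot: [-3.139, -0.611, 0.357]
wrist_force: [-0.4, 0.9, -0.7]
finger_gap: 10.0
finger_force: 25.0
```

```bash
python3 -c "
from h import *
goal([527.8,271.5,109],20.6)
a=manip.camera('scene');b=manip.camera('top')
f=lambda im,k:cv2.convertScaleAbs(cv2.resize(im[:,:,::-1],None,fx=k,fy=k,interpolation=2),alpha=1.5)
cv2.imwrite('pics/p4.png',np.hstack([f(a[180:330,290:440],2.66),f(b[120:270,80:230],2.66)]))
Y=np.array([-np.sin(np.radians(20.6)),np.cos(np.radians(20.6)),0]);C=np.array([594.5,131,160])
for y in(0,60,114,155): print(y,S.proj(C+Y*y)[0],T.proj(C+Y*y)[0],S.proj(C+Y*y+[0,0,5])[0])
h=cv2.cvtColor(a,cv2.COLOR_RGB2HSV)
m=(cv2.inRange(h,(0,150,40),(6,255,255))|cv2.inRange(h,(172,150,40),(180,255,255)))[180:330,290:440]; ys,xs=np.where(m); print(xs.min()+290,xs.max()+290,ys.min()+180,ys.max()+180)"
```

```text
rot deg [-0.13 -0.01  0.03] shift [ 0.93  0.4  -0.12] | pos [526.87 271.1  109.12] gap 9.956807365704764 t 11.15 F [-0.45  0.9  -0.74] q [ 0.43  0.25  1.97 -0.13  0.32  1.75]
0 [346.74 225.84] [162.64 173.28] [347.13 224.11]
60 [374.74 223.27] [137.6  182.17] [375.24 221.54]
114 [399.56 220.99] [115.   190.21] [400.14 219.27]
155 [418.17 219.28] [ 97.8  196.32] [418.81 217.56]
412 417 216 228
```

View pics/p4.png

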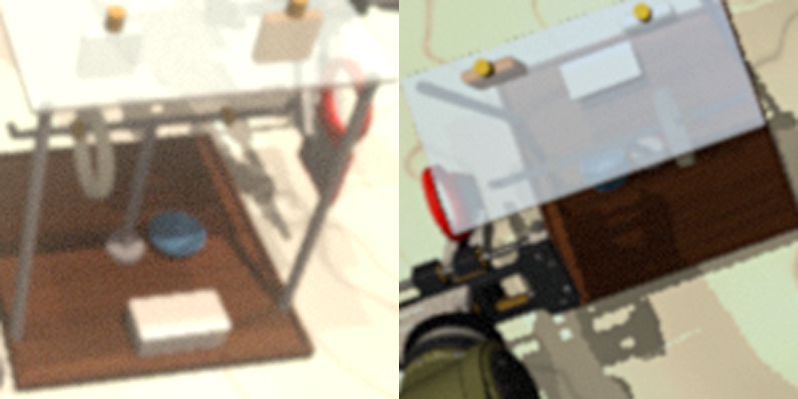

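p4 shows the ring centre in the scene view at about (420,217), against a predicted (419,218). The arm tip is at (401,222) and the bead at (376,223), matching the stand pose. I'll slide along the arm.

Request:
{"fn": "servo_tool", "kwargs": {
  "rows": [
    [0,0,0,4.5,-9,0,0.95],
    [0,0,0,5.3,-14,0,0.95],
    [0,0,0,5.3,-14,0,0.95],
    [0,0,0,5.3,-14,0,0.95],
    [0,0,0,0,0,0,0.95]
  ]
}}

```text
clock: 11.88
eef_pos: [547.6, 219.6, 108.8]
eef_rot: [-3.139, -0.611, 0.356]
wrist_force: [-1.1, 0.1, -1.0]
finger_gap: 9.9
finger_force: 25.0
```

Request:
{"fn": "servo_tool", "kwargs": {
  "rows": [
    [0,0,0,5.3,-14,0,0.95],
    [0,0,0,5.3,-14,0,0.95],
    [0,0,0,5.3,-14,0,0.95],
    [0,0,0,5.3,-14,0,0.95],
    [0,0,0,2.0,-6.0,0,0.95],
    [0,0,0,0,0,0,0.95],
    [0,0,0,0,0,0,0.95]
  ]
}}

```text
clock: 12.75
eef_pos: [570.6, 158.8, 108.4]
eef_rot: [-3.139, -0.611, 0.358]
wrist_force: [0.2, 0.4, -0.7]
finger_gap: 10.0
finger_force: 25.0
```

```bash
python3 -c "
from h import *
goal([570.4,158.2,82],20.6)"
```

```text
rot deg [-0.12 -0.04  0.01] shift [ -0.19  -0.57 -26.42] | pos [570.59 158.77 108.42] gap 10.004840625338682 t 12.75 F [ 0.22  0.42 -0.65] q [0.16 0.25 1.97 0.36 0.34 1.07]
```

Request:
{"fn": "servo_tool", "kwargs": {
  "rows": [
    [0,0,0,0,-0.5,-8,0.95],
    [0,0,0,0,0,-8,0.95],
    [0,0,0,0,0,-6,0.95],
    [0,0,0,0,0,-3,0.95],
    [0,0,0,0,0,0,0.95],
    [0,0,0,0,0,0,0.95]
  ]
}}

```text
clock: 13.5
eef_pos: [571.0, 157.7, 83.6]
eef_rot: [-3.139, -0.611, 0.358]
wrist_force: [-0.1, 0.2, -0.6]
finger_gap: 9.8
finger_force: 25.0
```

Request:
{"fn": "servo_tool", "kwargs": {
  "rows": [
    [0,0,0,0,0,-1.5,0.95],
    [0,0,0,0,0,0,0.95],
    [0,0,0,0,0,0,0.95]
  ]
}}

```text
clock: 13.88
eef_pos: [570.8, 157.8, 81.9]
eef_rot: [-3.139, -0.611, 0.358]
wrist_force: [-0.6, -1.0, -0.7]
finger_gap: 9.9
finger_force: 25.0
```

Request:
{"fn": "servo_tool", "kwargs": {
  "rows": [
    [0,0,0,0,0,-0.8,0.95],
    [0,0,0,0,0,0,0.9],
    [0,0,0,0,0,0,0.86],
    [0,0,0,0,0,0,0.82],
    [0,0,0,0,0,0,0.78],
    [0,0,0,0,0,0,0.78],
    [0,0,0,0,0,0,0.78]
  ]
}}

```text
clock: 14.75
eef_pos: [570.9, 157.8, 81.1]
eef_rot: [-3.139, -0.611, 0.357]
wrist_force: [0.0, -0.3, -0.5]
finger_gap: 21.0
finger_force: 0.0
```

```bash
python3 -c "
from h import *
a=manip.camera('scene');b=manip.camera('top')
f=lambda im,k:cv2.convertScaleAbs(cv2.resize(im[:,:,::-1],None,fx=k,fy=k,interpolation=2),alpha=1.5)
cv2.imwrite('pics/p5.png',f(a[200:300,300:420],6))
print(manip.read_state()['wrist_force'])"
```

```text
[-0.39217064  0.85729843 -0.72004038]
```

View pics/p5.png

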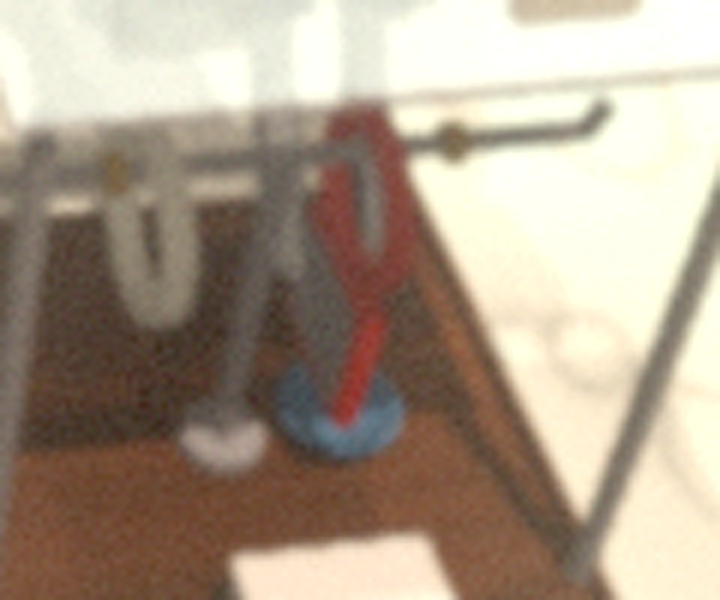

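p5 shows the mirror hanging freely in the inner place, between the post and the bead at crop (455,138). The fingers are open and the bangle is undisturbed at crop (155,240). I'll retreat and go to the comb.

Request:
{"fn": "servo_tool", "kwargs": {
  "rows": [
    [0,0,0,-14,-5.3,0,0.78],
    [0,0,0,-14,-5.3,0,0.78],
    [0,0,0,-47,-17.6,0,0.78],
    [0,0,0,-47,-17.6,0,0.74],
    [0,0,0,0,0,45,0.68],
    [0,0,0,0,0,45,0.68],
    [0,0,-3.79,7.5,-41.2,0,0.68],
    [0,0,-3.79,7.5,-41.2,0,0.68],
    [0,0,-3.79,7.5,-41.2,0,0.68],
    [0,0,-3.79,7.5,-41.2,0,0.68],
    [0,0,-3.79,7.5,-41.2,0,0.68],
    [0,0,-3.79,7.5,-41.2,0,0.68],
    [0,0,-3.79,7.5,-41.2,0,0.68],
    [0,0,-3.79,7.5,-41.2,0,0.68],
    [0,0,0,0,0,-42,0.68],
    [0,0,0,0,0,0,0.68],
    [0,0,0,0,0,0,0.68]
  ]
}}

```text
clock: 16.98
eef_pos: [509.3, -217.6, 130.4]
eef_rot: [-3.139, -0.612, -0.171]
wrist_force: [-0.0, 0.7, 0.4]
finger_gap: 30.2
finger_force: 0.0
```

```bash
python3 -c "
from h import *
goal((565.4,-227.2,44),-9.7)
a=manip.camera('scene'); b=manip.camera('top')
for im,w,C in((a,(190,265,150,240),S),(b,(160,215,265,345),T)):
    h=cv2.cvtColor(im,cv2.COLOR_RGB2HSV); r=h[w[0]:w[1],w[2]:w[3]]; m=cv2.inRange(r,(105,110,50),(125,255,255)); ys,xs=np.where(m); print('blue',xs.mean()+w[2],ys.mean()+w[0],len(xs))
h=cv2.cvtColor(a,cv2.COLOR_RGB2HSV)[200:300,330:400]; m=cv2.inRange(h,(0,140,60),(5,255,255))|cv2.inRange(h,(172,140,60),(180,255,255)); ys,xs=np.where(m); print('red',xs.mean()+330,ys.mean()+200,len(xs),ys.min()+200,ys.max()+200)
"
```

```text
rot deg [-0.1   0.08  0.02] shift [ 56.15  -9.63 -86.36] | pos [ 509.25 -217.57  130.36] gap 30.177211359353084 t 16.975 F [-0.04  0.68  0.45] q [-0.58  0.14  2.04  0.56  0.45  0.71]
blue 184.58024691358025 211.77777777777777 81
blue 316.353591160221 183.09944751381215 181
red 359.80357142857144 260.0357142857143 56 249 269
```

Comb unchanged (top centroid 316.4,183.1). I'll descend, close and lift.

Request:
{"fn": "servo_tool", "kwargs": {
  "rows": [
    [0,0,0,11.2,-1.9,-17.2,0.68],
    [0,0,0,11.2,-1.9,-17.2,0.68],
    [0,0,0,11.2,-1.9,-17.2,0.68],
    [0,0,0,11.2,-1.9,-17.2,0.68],
    [0,0,0,11.3,-2.0,-17.5,0.68],
    [0,0,0,0,0,0,0.68],
    [0,0,0,0,0,0,0.68]
  ]
}}

```text
clock: 17.95
eef_pos: [565.1, -227.2, 44.1]
eef_rot: [-3.139, -0.612, -0.171]
wrist_force: [0.3, -0.3, 0.8]
finger_gap: 30.1
finger_force: 0.0
```

Request:
{"fn": "servo_tool", "kwargs": {
  "rows": [
    [0,0,0,0,0,0,0.8],
    [0,0,0,0,0,0,0.92],
    [0,0,0,0,0,0,0.95],
    [0,0,0,0,0,0,0.95],
    [0,0,0,0,0,0,0.95],
    [0,0,0,0,0,10,0.95],
    [0,0,0,0,0,20,0.95],
    [0,0,0,0,0,30,0.95],
    [0,0,0,0,0,40,0.95],
    [0,0,0,0,0,40,0.95],
    [0,0,0,0,0,30,0.95],
    [0,0,0,0,0,0,0.95]
  ],
  "grip_force": 25
}}

```text
clock: 19.45
eef_pos: [565.5, -227.6, 215.1]
eef_rot: [-3.141, -0.615, -0.171]
wrist_force: [-0.7, -0.1, -0.9]
finger_gap: 10.0
finger_force: 25.0
```

```bash
python3 -c "
from h import *
goal((406,226,215),20.6)
a=manip.camera('scene');b=manip.camera('top')
f=lambda im,k:cv2.convertScaleAbs(cv2.resize(im[:,:,::-1],None,fx=k,fy=k,interpolation=2),alpha=1.5)
cv2.imwrite('pics/p6.png',np.hstack([f(a[130:280,110:260],2.66),f(a[190:340,270:420],2.66)]))"
```

```text
rot deg [-0.06  0.21 30.35] shift [-159.46  453.57   -0.14] | pos [ 565.46 -227.57  215.14] gap 10.047891881301283 t 19.45 F [-0.7  -0.12 -0.93] q [-0.53  0.13  1.82  0.35  0.64  0.98]
```

View pics/p6.png

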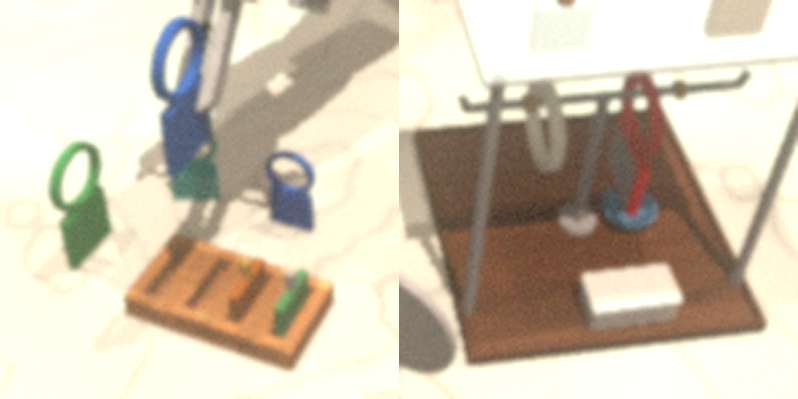

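p6 shows the comb held upright at crop (180,95), the flasks still in the rack, and the mirror hanging at crop (640,130).

Request:
{"fn": "servo_tool", "kwargs": {
  "rows": [
    [0,0,6.06,-13.2,41.2,0,0.95],
    [0,0,6.06,-13.2,41.2,0,0.95],
    [0,0,6.06,-13.2,41.2,0,0.95],
    [0,0,6.06,-13.2,41.2,0,0.95],
    [0,0.2,6.06,-13.2,41.2,0,0.95],
    [0,0,0,-18.7,49.6,0,0.95],
    [0,0,0,-18.7,49.6,0,0.95],
    [0,0,0,-18.7,49.6,0,0.95],
    [0,0,0,-18.7,49.6,0,0.95],
    [0,0,0,-18.7,49.6,0,0.95],
    [0,0,0,0,0,-35,0.95],
    [0,0,0,0,0,-36,0.95],
    [0,0,0,0,0,-35,0.95],
    [0,0,0,0,0,0,0.95],
    [0,0,0,0,0,0,0.95]
  ]
}}

```text
clock: 21.42
eef_pos: [406.8, 224.1, 107.3]
eef_rot: [-3.138, -0.607, 0.356]
wrist_force: [0.6, 0.3, 0.4]
finger_gap: 9.8
finger_force: 25.0
```

```bash
python3 -c "
from h import *
goal([527.8,271.5,109],20.6)"
```

```text
rot deg [-0.09 -0.27  0.06] shift [121.02  47.4    1.68] | pos [406.78 224.1  107.32] gap 9.799205245360627 t 21.425 F [0.62 0.33 0.36] q [ 0.46 -0.02  2.28 -0.19  0.28  1.83]
```

Request:
{"fn": "servo_tool", "kwargs": {
  "rows": [
    [0,0,0,25,10,1,0.95],
    [0,-0.2,0,35,13.7,1,0.95],
    [0,0,0,35,13.7,0,0.95],
    [0,0,0,26,10,0,0.95],
    [0,0,0,0,0,0,0.95],
    [0,0,0,0,0,0,0.95]
  ]
}}

```text
clock: 22.18
eef_pos: [527.2, 271.3, 109.4]
eef_rot: [-3.139, -0.611, 0.357]
wrist_force: [-0.6, -0.6, -0.9]
finger_gap: 10.0
finger_force: 25.0
```

```bash
python3 -c "
from h import *
goal([527.8,271.5,109],20.6)
a=manip.camera('scene')
h=cv2.cvtColor(a,cv2.COLOR_RGB2HSV)[195:275,395:440]; m=cv2.inRange(h,(100,90,40),(128,255,255)); ys,xs=np.where(m); print('blue',xs.min()+395,xs.max()+395,ys.min()+195,ys.max()+195)
A=np.radians(20.6);X=np.array([np.cos(A),np.sin(A),0]);P=np.array([594.5,131,165])+155*np.array([-X[1],X[0],0])
for q in(P+[0,0,34],P+X*34,P-X*34,P-[0,0,94]-X*30,P-[0,0,94]+X*30): print(S.proj(q)[0])
"
```

```text
rot deg [-0.1  -0.05  0.05] shift [ 0.61  0.22 -0.41] | pos [527.19 271.28 109.41] gap 10.020210046097771 t 22.175 F [-0.58 -0.6  -0.89] q [ 0.43  0.25  1.97 -0.13  0.32  1.75]
blue 413 415 216 225
[423.34 205.5 ]
[426.17 229.16]
[411.88 206.62]
[401.93 238.17]
[413.16 258.24]
```

Request:
{"fn": "servo_tool", "kwargs": {
  "rows": [
    [0,0,0,4.5,-10.5,0,0.95],
    [0,0,0,4.9,-13,0,0.95],
    [0,0,0,4.9,-13,0,0.95],
    [0,0,0,4.9,-13,0,0.95],
    [0,0,0,4.9,-13,0,0.95],
    [0,0,0,0,0,0,0.95],
    [0,0,0,0,0,0,0.95]
  ]
}}

```text
clock: 23.1
eef_pos: [551.3, 209.2, 109.0]
eef_rot: [-3.139, -0.61, 0.357]
wrist_force: [0.8, -1.0, -0.8]
finger_gap: 9.9
finger_force: 25.0
```

Request:
{"fn": "servo_tool", "kwargs": {
  "rows": [
    [0,0,0,0,0,-8,0.95],
    [0,0,0,0,0,-8,0.95],
    [0,0,0,0,0,-6,0.95],
    [0,0,0,0,0,-4,0.95],
    [0,0,0,0,0,-1.5,0.95],
    [0,0,0,0,0,0,0.95],
    [0,0,0,0,0,0,0.95]
  ]
}}

```text
clock: 23.98
eef_pos: [551.8, 208.9, 81.5]
eef_rot: [-3.139, -0.611, 0.357]
wrist_force: [0.8, -0.3, -0.2]
finger_gap: 9.6
finger_force: 25.0
```

```bash
python3 -c "
from h import *
goal([551.4,208.8,81],20.6)"
```

```text
rot deg [-0.1  -0.05  0.06] shift [-0.38 -0.14 -0.45] | pos [551.78 208.94  81.45] gap 9.640382922178164 t 23.975 F [ 0.78 -0.27 -0.22] q [0.28 0.29 1.99 0.19 0.25 1.32]
```

Request:
{"fn": "servo_tool", "kwargs": {
  "rows": [
    [0,0,0,0,0,-0.4,0.95],
    [0,0,0,0,0,0,0.9],
    [0,0,0,0,0,0,0.86],
    [0,0,0,0,0,0,0.82],
    [0,0,0,0,0,0,0.78],
    [0,0,0,0,0,0,0.78],
    [0,0,0,0,0,0,0.78],
    [0,0,0,0,0,0,0.78]
  ]
}}

```text
clock: 24.98
eef_pos: [551.7, 208.9, 80.8]
eef_rot: [-3.139, -0.61, 0.357]
wrist_force: [-0.3, 0.6, -0.1]
finger_gap: 20.4
finger_force: 0.0
```

Request:
{"fn": "servo_tool", "kwargs": {
  "rows": [
    [0,0,0,-9,-3.4,0,0.78],
    [0,0,0,-14,-5.3,0,0.78],
    [0,0,0,-30,-11.2,0,0.78],
    [0,0,0,-40,-15,0,0.78],
    [0,0,0,-30,-11.2,0,0.78],
    [0,0,0,0,0,0,0.78],
    [0,0,0,0,0,0,0.78],
    [0,0,0,0,0,0,0.78],
    [0,0,0,0,0,0,0.78],
    [0,0,0,0,0,0,0.78],
    [0,0,0,0,0,0,0.78],
    [0,0,0,0,0,0,0.78]
  ]
}}

```text
clock: 26.48
eef_pos: [428.7, 162.8, 80.8]
eef_rot: [-3.139, -0.61, 0.357]
wrist_force: [-0.4, -0.2, -0.8]
finger_gap: 20.6
finger_force: 0.0
```

```bash
python3 -c "
from h import *
a=manip.camera('scene');b=manip.camera('top')
f=lambda im,k:cv2.convertScaleAbs(cv2.resize(im[:,:,::-1],None,fx=k,fy=k,interpolation=2),alpha=1.5)
cv2.imwrite('pics/p7.png',np.hstack([f(a[190:340,290:440],2.66),f(b[100:250,80:230],2.66)]))"
```

```text
(no output)
```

View pics/p7.png

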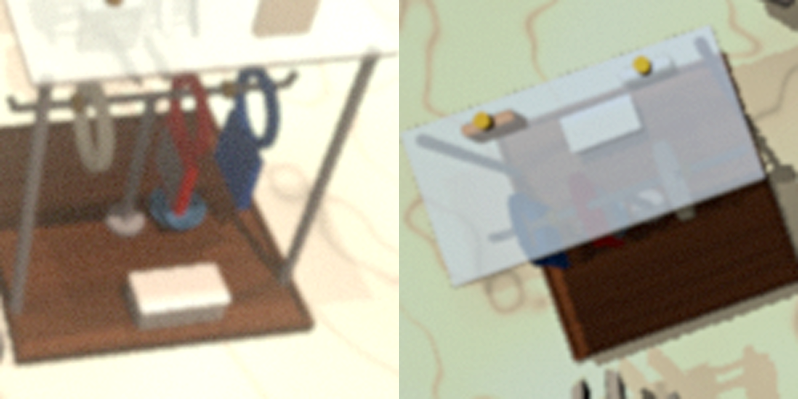

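p7 shows the mirror at crop (188,120) inside the bead and the comb at crop (255,110) between bead and tip. Both hang freely, everything else is in place, and the gripper is clear. I'll let the sway settle and then hand in.

Request:
{"fn": "servo_tool", "kwargs": {
  "rows": [
    [0,0,0,0,0,0,0.78],
    [0,0,0,0,0,0,0.78],
    [0,0,0,0,0,0,0.78],
    [0,0,0,0,0,0,0.78],
    [0,0,0,0,0,0,0.78],
    [0,0,0,0,0,0,0.78],
    [0,0,0,0,0,0,0.78],
    [0,0,0,0,0,0,0.78],
    [0,0,0,0,0,0,0.78],
    [0,0,0,0,0,0,0.78],
    [0,0,0,0,0,0,0.78],
    [0,0,0,0,0,0,0.78],
    [0,0,0,0,0,0,0.78],
    [0,0,0,0,0,0,0.78],
    [0,0,0,0,0,0,0.78],
    [0,0,0,0,0,0,0.78],
    [0,0,0,0,0,0,0.78],
    [0,0,0,0,0,0,0.78],
    [0,0,0,0,0,0,0.78],
    [0,0,0,0,0,0,0.78]
  ]
}}

```text
clock: 29.08
eef_pos: [428.6, 162.8, 80.8]
eef_rot: [-3.139, -0.61, 0.357]
wrist_force: [-0.4, 0.1, -0.4]
finger_gap: 20.6
finger_force: 0.0
```

```bash
python3 -c "
from h import *
for i in range(4):
    h=cv2.cvtColor(manip.camera('scene'),cv2.COLOR_RGB2HSV)[205:280,340:405]
    for lo,hi in(((105,90,30),(128,255,255)),((172,100,30),(180,255,255))):
        m=cv2.moments(cv2.inRange(h,lo,hi),True); print(m['m00'],round(m['m10']/max(m['m00'],1),1),round(m['m01']/max(m['m00'],1),1),end=' | ')
    print()
print(manip.sign_off())"
```

```text
10.0 41.5 55.1 | 4.0 17.0 64.0 | 
7.0 42.7 51.0 | 4.0 18.5 63.5 | 
10.0 42.5 53.3 | 3.0 19.7 62.0 | 
10.0 42.4 56.1 | 4.0 17.5 64.0 | 
the job is handed in; nothing more can be done
None
```

The red mirror hangs in the inner place and the blue comb in the outer place of the empty (+y) arm, with everything else seen in place in the last pictures; the job was handed in at about 29 s and no verdict was returned.

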